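Unhitch the trailer tongue and hold it up

TASK

On the test board in the garage a small trailer coupler sits latched on its tow ball. First swing the open hold-down strap over the ball mount's shank until it lies fully down on its catch, then pull the coupler's sprung latch handle sideways, away from the coupler, lift the tongue until the coupler is well clear of the ball (at least 7 cm higher than it sat), and finish while still holding it up there in the gripper, still. Leave the other things on the bench where they are.

Things in the scene. Friction and masses are not known exactly. Their poses are not given: they have to be found in the camera images.
- hitch: Fixed plywood board, 200 x 470 x 18 mm, with the hitch on it. Origin at bench height, midway between strap and ball; z up, y along the tongue towards its hinge (within 23 deg of pointing left). Board spans x -90..110, y -135..335 mm. Strap at y -60; tow ball (50 mm diameter) centred at (0, 60, 95); ball mount's shank 32 mm wide, top 50 mm high, y -120..80 mm
- strap_hinge (a point): The axis of the hold-down strap's hinge, a fixed point of the board at (34, -60, 56) mm in its frame; the axis runs along the board's y
- strap (a joint): Hold-down strap angle, rad (flat steel, 24 mm wide along the board's y, 6 mm thick, 107 mm long). 0 = down across the shank on its catch, pointing to the board's -x; pi/2 = upright; starts open at 1.0 to 1.7. The hinge is stiff: it stays where left, about 1 N at the tab moves it, no spring or click. At angle a the tab lies 88 mm from the hinge: -cos(a) along x, sin(a) up
- strap_tab (a point): Grip point of the strap, on its centre line 88 mm from the hinge, free on both sides in y. Its x axis runs along the strap towards the hinge, y along the hinge axis. With the strap down it is 56 mm above the bench, 38 mm above the board, just beyond the catch (a post 12 x 10 mm at x = -33 mm of the board)
- latch (a joint): Travel of the coupler's sprung latch, m. 0 = latched (its fork is under the ball: the tongue cannot rise); frees the ball from 0.013, stops at 0.020. It is pulled towards the board's -x, sideways to the tongue, with 4.5 N at first and 10 N at 0.019; springs back when let go. Once the coupler has risen 15 mm it need not stay pulled
- latch_grip (a point): Grip point of the latch handle: upright flat steel paddle beside and above the coupler, 10 mm thick along x, 24 mm wide along y, its top 10 mm widened to 34 mm along y; the point is 27 mm below the top end. x is opposite to the pull, z up the paddle. Latched it is at (-54, 60, 173) mm of the board; the coupler's top is 131 mm up. It rides with the tongue, which can be lifted and held by it
- drawbar: The hinged drawbar: grey tongue stub (45 mm square tube) ending in the dark steel coupler, a cup of 72 mm diameter over the ball, with the latch on it. Origin on the hinge pin; in its frame the coupler's cup (ball centre when seated) is at (0, -220, 0) mm; x along the pin, y away from the coupler, z up
- coupler_mouth (a point): Centre of the open underside of the coupler's cup, 14 mm under the ball's centre when seated
- tongue_pin (a point): The tongue's hinge pin, fixed on the board at (0, 280, 95) mm in its frame; the axis runs along the board's x
- tongue (a joint): Angle of the tongue about its pin, rad. 0 = level, seated on the ball; grows as the coupler end rises, up to 0.9. No spring and no stay: it falls if let go; about 3 to 6 N at the latch handle lifts it. 0.33 rad raises the coupler by 71 mm
- spanner: Bystander: open-ended spanner lying on the board on the +x side of the tongue; origin at its underside, lies along its own x
- grease_tin: Bystander: metal tin, 58 mm diameter, 38 mm tall, on the board on the -x side of the tongue near its hinge; origin under its centre
- tape_roll: Bystander: roll of paper tape, 84 mm diameter, 24 mm tall, lying flat; origin under its centre
- hammer: Bystander: hammer lying on the bench
- spray_can: Bystander: spray can, 54 mm diameter, 140 mm tall, upright; origin under its centre
- screw_jar: Bystander: jar of 68 mm diameter, 80 mm tall, upright; origin under its centre
- screwdriver: Bystander: screwdriver lying on the bench

How it is judged:
On the way, in this order (a step that is already met when the one before it is completed fails the run):
1. the hold-down strap lies down on its catch, the tongue still seated (value of joint strap below 0.1 rad and value of joint tongue below 0.03 rad), for 0.2 s.
2. the latch is pulled free of the ball, the tongue still about seated (value of joint latch above 0.011 m and value of joint tongue below 0.05 rad), for 0.02 s.
3. the tongue is raised clear of the ball in the fingers (value of joint tongue above 0.29 rad and contact force between the fingers and drawbar above 1 N), for 0.2 s.
At the end, for the whole second after the job is handed in: The tongue is raised at least 0.29 rad (coupler about 63 mm above its seat), still (under 0.1 rad/s) and carried by the fingers, which press on the coupler or its latch with over 1 N; the strap lies within 0.10 rad of its catch (all of step 3 and velocity of joint tongue between -0.1 and 0.1 rad/s and value of joint strap below 0.1 rad); the arm keeps its last pose, push and grip.
It fails at once if the tongue is lifted while the strap is open (value of joint tongue above 0.05 rad and value of joint strap above 0.2 rad).
It fails at once if another thing on the bench is shifted by more than 30 mm (distance of any of spanner, grease_tin, tape_roll, hammer, spray_can, screw_jar, screwdriver from where it was at the start of the episode above 0.03 m).
It also fails if it takes over 58 s, if anything falls off the work surface, if the arm or the gripper's body presses on something with over 40 N, if the wrist force passes 120 N, or if a joint passes its speed limit or range.

ROBOT

A 7-joint arm with a two-finger parallel gripper is mounted at the origin on the work surface. World frame = base frame: x ahead of the robot, y to its left, z up, the work surface at z = 0. Lengths are in m, angles in rad, forces in N, time in s.
With the tool pointing down it reaches from about 0.4 to 0.9 m from the base axis. Payload 5.5 kg.
Tool frame: the origin (TCP) lies midway between the tips of the shut fingers; the grasp point (between the pads) lies 19 mm behind it; z points along the fingers, y is the line along which they close (so a half turn about z gives the same grasp; the last joint's range is limited). The gripper opens to 85 mm and grips with 20 to 120 N. Pads are 22 mm wide; open, the fingers measure 114 mm over their backs; the gripper's body (76 mm by 85 mm) begins 54 mm behind the grasp point. The pads swing forward as they close: fully open they stand 13 mm farther back than shut.
Start: joints at [1.591, 0.501, -0.427, 1.55, 0.221, 1.138, -0.21], TCP at [0.156, -0.631, 0.231] pointing down, gripper open.
Joint ranges: [-2.88, 2.88], [-0.31, 2.03], [-1.54, 1.56], [0.2, 2.42], [-1.41, 4.55], [0.19, 2.02], [-2.57, 2.57]. Speed limits (rad/s): [2.57, 2.57, 3.14, 3.14, 3.14, 3.14, 3.14].

INTERFACE

Orientations are given as a rotation vector (axis times angle).
In Python, from plant import r, camera, calibration, recognise, place_of gives the robot as it stands.
- The arm moves only by the shell command python3 -m pendant 'ROWS'. ROWS is JSON, a list of rows, each a list of 5 numbers: the finger opening in mm, from 0 to 85.4, then the shift along the tool's x, y, z in mm, then the turn about the tool's z in degrees. In form: [[grip, x, y, z, twist], ...]. A call has 1 to 12 rows; each row is the pose to reach, as a shift and turn from the pose commanded when the call began, along the tool's axes at that moment; what a row does not reach only later rows make up. A row lasts 1/10 s, in which the tool goes at most 50 mm and 8.59 degrees, less where a joint would pass 70% of its speed; a pose out of reach is approached as far as the arm can. A call with a gripper value outside its range is refused whole. The fingers move at their own pace and stop on an object; the grip force is fixed at half the most. Time passes only in rows, so rows that repeat a pose let the fingers close. It gives the time, the measured TCP pose, the force, the opening and the grip force at its end, in the units of the state.
- r.get_state(): the state, without advancing time (a new reading comes with each control period).
- camera(name): name is "scene" or "top" or "wrist"; returns the picture (420x560x3 uint8, red, green, blue); there is no depth.
- calibration(name): a dict with "intrinsics" (3x3 intrinsics, pixels), "distortion" ([k1, k2, p1, p2, k3] as OpenCV has them; the pictures are not rectified), "R" (3x3) and "t" (3): a world point X has camera coordinates R X + t. Camera axes: x right, y down, z forward; pixel columns grow to the right and rows downward; lengths in m; the calibration is good to about 2 mm. A picture is of the moment at which its call begins: read the wrist's pose just before it. calibration takes no time and is no camera call; for the wrist camera it gives the pose at the moment of the call.
- r.job_done(): hands the job in; it is judged then, once.
Trained networks look in the newest picture that a camera, given by its name, has taken for a name from the list of things; names that differ only in an ending like _2 or _b are one class to them, and where a whole thing is asked for, a point or a joint stands for the part that bears it (a point fixed in the world has none). Each returns a list of dicts, best first, with "p" (0 to 1); they miss things now and then, are a little off and sometimes report something else, mostly with a low value. They report only what shows in the picture. A call takes as long as a camera call.
- recognise(camera, label): "bbox" ([left, top, right, bottom] in pixels, round what is visible of it).
- place_of(camera, label): "location" ([column, row] in pixels: a listed point, or the origin of a listed thing).
The state is a dict: "time_s": time; "q": joint angles; "qvel": joint speeds; "tau": joint torques, N m; "tool_pos": TCP position; "tool_rot": TCP orientation; "ft_force": force on the tool from outside, world axes, zero at the start; "ft_torque": the same for the moment, N m; "finger_gap": finger opening in m; "gripper_force": force on a finger pad.
Only numpy, scipy, OpenCV 4.12 (cv2) and the standard library are available. Lean on these libraries where they do the work, as an engineer would, in place of code of your own. Each camera call takes 0.05 s, during which the arm holds its last target. There are 200 camera calls.

## Working session

There is one attempt and no reset: what is moved stays moved. The work goes in short steps, Python scripts to look and compute and a shell command to move; the robot and the scene stay as the last step left them, time stands still between calls to the robot, and variables do not carry over. Pictures are saved under pics/ and viewed, at most 10 in all, crops included, and the job is handed in when it is done.

```bash
ls; mkdir -p pics
cat > h.py <<'E'
import numpy as np, cv2
from scipy.spatial.transform import Rotation as Ro
from scipy.optimize import least_squares
from plant import r, camera, calibration, recognise, place_of
def proj(c,X):
    K,D,R,t=[np.array(c[k],float) for k in("intrinsics","distortion","R","t")]
    return cv2.projectPoints(np.array(X,float).reshape(-1,1,3),cv2.Rodrigues(R)[0],t,K,D)[0].reshape(-1,2)
def B(p,X):  # board pose x,y,yaw ; X mm in board
    X=np.atleast_2d(np.array(X,float))/1000
    return X@Ro.from_euler('z',p[2]).as_matrix().T+[p[0],p[1],0]
def tool():
    s=r.get_state(); return np.array(s["tool_pos"]),Ro.from_rotvec(s["tool_rot"]).as_matrix(),s
E
cat > a.py <<'E'
from h import *
for c in("scene","top"):
    im=camera(c); cv2.imwrite(f"pics/{c}0.png",im[:,:,::-1])
    for l in("hitch","strap_hinge","strap_tab","latch_grip","coupler_mouth","tongue_pin","drawbar","spray_can","screw_jar","grease_tin","tape_roll","hammer"):
        print(c,l,[(np.round(d["location"]).tolist(),round(d["p"],2)) for d in place_of(c,l)[:2]])
s=r.get_state();print(s["time_s"],s["tool_pos"],Ro.from_rotvec(s["tool_rot"]).as_matrix().round(3))
E
python3 a.py
```

```text
pics
scene hitch [([221.0, 281.0], 0.69)]
scene strap_hinge [([224.0, 297.0], 0.77)]
scene strap_tab [([223.0, 286.0], 0.5)]
scene latch_grip [([220.0, 287.0], 0.65), ([206.0, 226.0], 0.6)]
scene coupler_mouth [([226.0, 249.0], 0.56)]
scene tongue_pin [([253.0, 179.0], 0.6)]
scene drawbar [([253.0, 179.0], 0.69)]
scene spray_can [([258.0, 348.0], 0.69)]
scene screw_jar [([293.0, 272.0], 0.65)]
scene grease_tin [([229.0, 216.0], 0.74)]
scene tape_roll [([187.0, 365.0], 0.84), ([222.0, 284.0], 0.5)]
scene hammer [([326.0, 117.0], 0.97)]
top hitch [([345.0, 221.0], 0.86)]
top strap_hinge [([364.0, 200.0], 0.77), ([368.0, 270.0], 0.46)]
top strap_tab [([370.0, 193.0], 0.56)]
top latch_grip [([342.0, 241.0], 0.65)]
top coupler_mouth [([326.0, 225.0], 0.89)]
top tongue_pin [([245.0, 253.0], 0.73), ([325.0, 225.0], 0.32)]
top drawbar [([245.0, 251.0], 0.75), ([293.0, 166.0], 0.34)]
top spray_can [([375.0, 159.0], 0.6)]
top screw_jar [([294.0, 166.0], 0.91), ([425.0, 193.0], 0.31)]
top grease_tin [([281.0, 263.0], 0.87), ([337.0, 241.0], 0.44)]
top tape_roll [([427.0, 192.0], 0.91)]
top hammer [([112.0, 255.0], 0.83), ([370.0, 192.0], 0.63)]
1.3 [ 0.1563081  -0.63093751  0.23130974] [[ 0.971  0.24   0.   ]
 [ 0.24  -0.971 -0.   ]
 [ 0.     0.    -1.   ]]
```

```bash
cat > b.py <<'E'
from h import *
obs=[("scene",(34,-60,56),(224,297)),("scene",(-54,60,173),(206,226)),("scene",(0,60,81),(226,249)),("scene",(0,280,95),(253,179)),("scene",(0,0,0),(221,281)),
("top",(34,-60,56),(364,200)),("top",(-54,60,173),(342,241)),("top",(0,60,81),(326,225)),("top",(0,280,95),(245,252)),("top",(0,0,0),(345,221))]
C={c:calibration(c) for c in("scene","top")}
f=lambda p:np.concatenate([proj(C[c],B(p,X))[0]-o for c,X,o in obs])
best=min((least_squares(f,[x,y,a],loss="soft_l1") for x in(.4,.6) for y in(-.3,0,.3) for a in(-.3,.3,1.3,1.8)),key=lambda s:s.cost)
p=best.x;print(p,best.cost);print(f(p).reshape(-1,2).round(1).tolist())
for c,o in(("scene",(223,286)),("top",(370,193))):
    A=np.arange(.9,1.8,.1); print(c,[(round(a,1),np.round(proj(C[c],B(p,(34-88*np.cos(a),-60,56+88*np.sin(a))))[0]).tolist()) for a in A],o)
for n,X in dict(hinge=(34,-60,56),latch=(-54,60,173),pin=(0,280,95)).items(): print(n,B(p,X)[0].round(4))
def gz(c,uv,z):
    return least_squares(lambda q:proj(C[c],[q[0],q[1],z])[0]-uv,[.5,0]).x.round(3)
for n,c,uv in(("can","top",(375,159)),("jar","top",(294,166)),("tape","top",(427,192)),("tin","top",(281,263))): print(n,gz(c,uv,0))
im1=cv2.imread("pics/scene0.png")[90:400,120:400];im2=cv2.imread("pics/top0.png")[100:330,200:480]
im=np.vstack([im1,im2])
cv2.imwrite("pics/s.png",np.hstack([cv2.resize(im1[60:260],(400,286),interpolation=2),cv2.resize(im2,(400,286))]))
E
python3 b.py
```

```text
[ 0.60786364 -0.07099429  0.34095837] 6.859249019038649
[[-0.5, -0.3], [-3.1, 0.4], [0.3, -0.3], [-0.0, 0.4], [0.3, -0.1], [-0.2, -0.6], [-3.8, -0.2], [0.7, -0.3], [0.9, -0.1], [-0.8, 0.5]]
scene [(np.float64(0.9), [200.0, 280.0]), (np.float64(1.0), [203.0, 280.0]), (np.float64(1.1), [205.0, 280.0]), (np.float64(1.2), [208.0, 281.0]), (np.float64(1.3), [211.0, 281.0]), (np.float64(1.4), [214.0, 282.0]), (np.float64(1.5), [218.0, 283.0]), (np.float64(1.6), [221.0, 284.0]), (np.float64(1.7), [225.0, 285.0])] (223, 286)
top [(np.float64(0.9), [376.0, 215.0]), (np.float64(1.0), [375.0, 212.0]), (np.float64(1.1), [375.0, 209.0]), (np.float64(1.2), [374.0, 205.0]), (np.float64(1.3), [373.0, 202.0]), (np.float64(1.4), [372.0, 199.0]), (np.float64(1.5), [371.0, 195.0]), (np.float64(1.6), [369.0, 192.0]), (np.float64(1.7), [368.0, 189.0])] (370, 193)
hinge [ 0.66   -0.1162  0.056 ]
latch [ 0.5369 -0.0325  0.173 ]
pin [0.5142 0.1929 0.095 ]
can [ 0.786 -0.159]
jar [0.763 0.068]
tape [ 0.693 -0.302]
tin [0.492 0.102]
```

View pics/s.png

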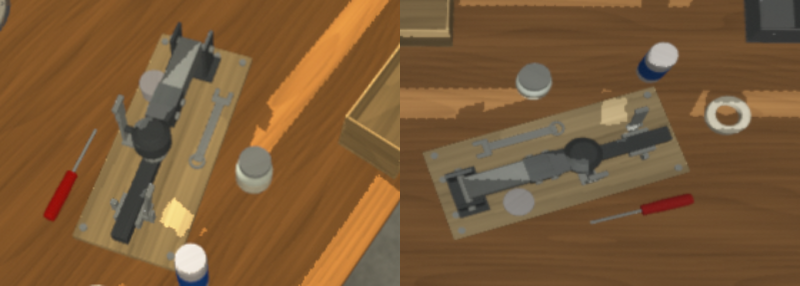

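```bash
cat >> h.py <<'E'
P=[0.60786364,-0.07099429,0.34095837]
def plan(pts,p=None,extra=0):
    "pts: board mm points for TCP; prints shifts in tool mm, twist deg to align tool x with board x (+extra)"
    p=P if p is None else p
    t,R,s=tool()
    yaw=np.degrees(np.arctan2(R[1,0],R[0,0])); tw=-(np.degrees(p[2])+extra-yaw); tw=(tw+180)%360-180
    for X in pts: print(X,"->",((B(p,X)[0]-t)@R*1000).round(1),"twist",round(tw,1))
E
python3 -c "
from h import *
plan([(-10,0,330),(35,-60,330)])
c=calibration('wrist');t,R,s=tool();Rc=np.array(c['R']);cc=-Rc.T@np.array(c['t']);print((cc-t)@R,(R.T@Rc.T).round(2))
"
```

```text
(-10, 0, 330) -> [ 563.  -433.9  -98.7] twist -5.6
(35, -60, 330) -> [ 613.7 -378.6  -98.7] twist -5.6
[ 0.08362757 -0.00074692 -0.14324073] [[ 0.   -0.95 -0.33]
 [ 1.    0.   -0.  ]
 [ 0.   -0.33  0.95]]
```

```bash
python3 -c "
from h import *
plan([(-20,-20,330)])"
python3 -m pendant '[[60,0,0,-100,0],[60,0,0,-100,0],[60,50,-40,-100,-2],[60,90,-70,-100,-6],[60,130,-100,-100,-6],[60,170,-130,-100,-6],[60,210,-160,-100,-6],[60,250,-190,-100,-6],[60,290,-220,-100,-6],[60,330,-250,-100,-6],[60,360,-270,-100,-6],[60,360,-270,-100,-6]]'; python3 -c "
from h import *
plan([(-20,-20,330)])"
```

```text
(-20, -20, 330) -> [ 555.  -413.1  -98.7] twist -5.6
time_s: 2.5
tool_pos: [0.446, -0.2744, 0.3324]
tool_rot: [-3.09, -0.563, -0.007]
ft_force: [0.4, 0.1, 0.0]
finger_gap: 0.0595
gripper_force: 0.0
(-20, -20, 330) -> [ 202.8 -113.7    3.3] twist 1.1
```

```bash
python3 -m pendant '[[60,40,-24,0,1],[60,80,-48,1,1],[60,120,-70,2,1],[60,160,-92,3,1],[60,200,-112,3,1],[60,200,-112,3,1],[60,200,-112,3,1]]'
cat > c.py <<'E'
from h import *
import sys
c=calibration("wrist"); im=camera("wrist"); cv2.imwrite(f"pics/{sys.argv[1]}.png",im[:,:,::-1])
np.savez("w.npz",**{k:np.array(c[k]) for k in("intrinsics","distortion","R","t")})
ref=dict(hitch=(0,0,0),strap_hinge=(34,-60,56),strap_tab=(35,-60,144),latch_grip=(-54,60,173),coupler_mouth=(0,60,81),tongue_pin=(0,280,95))
for l in ref:
    print(l,[(np.round(d["location"]).tolist(),round(d["p"],2)) for d in place_of("wrist",l)[:2]],"pred",proj(c,B(P,ref[l]))[0].round())
print(tool()[2]["time_s"])
E
python3 c.py w1
```

```text
time_s: 3.2
tool_pos: [0.5911, -0.1073, 0.328]
tool_rot: [-3.097, -0.521, 0.0]
ft_force: [-0.3, -0.3, -0.4]
finger_gap: 0.06
gripper_force: 0.0
hitch [([263.0, 152.0], 0.94)] pred [266. 149.]
strap_hinge [([310.0, 129.0], 0.83)] pred [310. 127.]
strap_tab [([312.0, 126.0], 0.97)] pred [316. 130.]
latch_grip [([194.0, 223.0], 0.59)] pred [199. 223.]
coupler_mouth [] pred [214. 157.]
tongue_pin [([31.0, 161.0], 0.62)] pred [ 32. 160.]
3.55
```

View pics/w1.png

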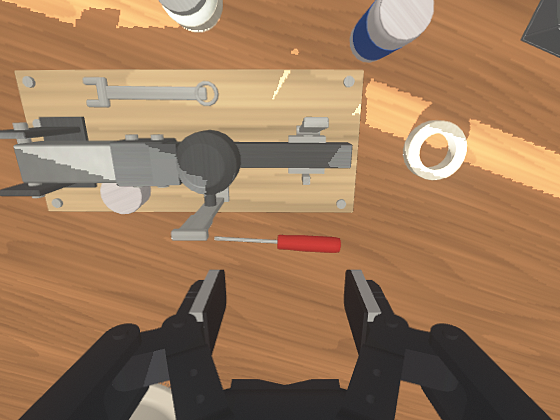

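```bash
cat >> b.py <<'E'
print("----")
C["w"]=dict(np.load("w.npz"))
obs+=[("w",(34,-60,56),(310,129)),("w",(-54,60,173),(194,223)),("w",(0,0,0),(263,152)),("w",(0,280,95),(31,161)),
("w",(110,-135,18),(362,71)),("w",(-90,-135,18),(353,212)),("w",(110,335,18),(15,71))][:4]
g=lambda q:np.concatenate([f(q[:3]) ]+[proj(C[c],B(q[:3],(34-88*np.cos(q[3]),-60,56+88*np.sin(q[3]))))[0]-o for c,o in(("scene",(223,286)),("top",(370,193)),("w",(312,126)))])
s=least_squares(g,[*p,1.57],loss="soft_l1");print(s.x.round(4).tolist(),s.fun.reshape(-1,2).round(1).tolist())
print("corners pred",proj(C["w"],B(s.x[:3],[(110,-135,18),(-90,-135,18)])).round().tolist(),"seen 362,71 / 353,212")
print("latch top corners",proj(C["w"],B(s.x[:3],[(-49,43,200),(-59,43,200),(-49,77,200),(-59,77,200)])).round().tolist())
E
python3 b.py|sed -n '/----/,$p'
```

```text
----
[0.6064, -0.0701, 0.3368, 1.6454] [[-0.8, -0.8], [-3.2, -0.2], [0.2, -0.9], [0.1, 0.1], [0.1, -0.7], [-0.5, 0.1], [-4.3, 0.4], [0.3, 0.2], [0.4, 0.0], [-1.1, 1.1], [-1.2, -1.1], [3.5, 1.1], [2.3, -2.5], [-0.3, -0.6], [-0.6, -2.4], [-1.4, -1.6], [3.1, 0.1]]
corners pred [[365.0, 67.0], [354.0, 211.0]] seen 362,71 / 353,212
latch top corners [[208.0, 229.0], [208.0, 239.0], [171.0, 229.0], [173.0, 239.0]]
```

```bash
sed -i 's/^P=.*/P=[0.6056,-0.0702,0.3368]/' h.py; python3 -c "
from h import *
plan([(39,-60,230),(39,-60,124)])"
```

```text
(39, -60, 230) -> [67.  26.5 98.5] twist -0.5
(39, -60, 124) -> [ 67.   26.5 204.5] twist -0.5
```

```bash
python3 -m pendant '[[60,33,13,30,0],[60,67,26,60,0],[60,67,26,100,0],[60,67,26,120,0],[60,67,26,120,0],[60,67,26,120,0]]'; python3 c.py w2; python3 -c "
from h import *
plan([(39,-60,124)])"
```

```text
time_s: 4.15
tool_pos: [0.6626, -0.1123, 0.2089]
tool_rot: [-3.099, -0.515, -0.0]
ft_force: [0.0, -0.4, 0.9]
finger_gap: 0.0601
gripper_force: 0.0
hitch [([236.0, 220.0], 0.61)] pred [237. 219.]
strap_hinge [([285.0, 206.0], 0.71)] pred [287. 205.]
strap_tab [([288.0, 232.0], 0.59), ([146.0, 44.0], 0.39)] pred [288. 238.]
latch_grip [] pred [126. 366.]
coupler_mouth [([439.0, 217.0], 0.7)] pred [162. 247.]
tongue_pin [([287.0, 230.0], 0.26)] pred [-76. 254.]
4.5
(39, -60, 124) -> [-1.5  1.5 85.7] twist -0.4
```

View pics/w2.png

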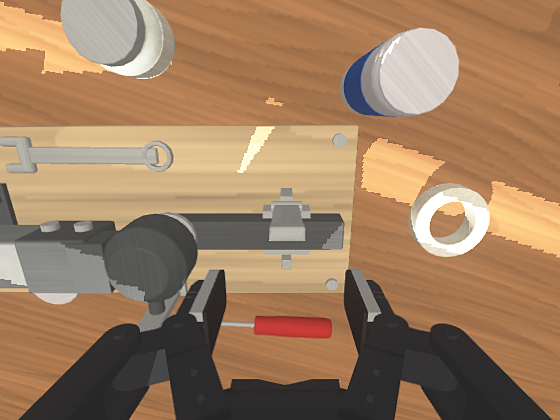

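```bash
python3 -m pendant '[[60,-1,1,40,0],[60,-1,1,80,0],[60,-1,1,85,0],[60,-1,1,85,0],[20,-1,1,85,0],[10,-1,1,85,0],[10,-1,1,85,0],[10,-1,1,85,0]]';  python3 -c "
from h import *
t,R,s=tool();print(s['gripper_force'],s['ft_force'])
for a in(1.63,1.4,1.2,1,.8,.6,.4,.2,.1,0.03): plan([(34-88*np.cos(a),-60,56+88*np.sin(a)-20)])"
```

```text
time_s: 5.3
tool_pos: [0.6637, -0.1134, 0.1259]
tool_rot: [3.097, 0.515, 0.006]
ft_force: [-0.1, -1.7, 6.5]
finger_gap: 0.0228
gripper_force: 59.4
59.377142786979675 [-0.12874774 -1.74916203  6.48289779]
(np.float64(39.20688024684504), -60, np.float64(123.84582174523166)) -> [-1.4  0.1  2. ] twist -0.4
(np.float64(19.042891424778787), -60, np.float64(122.71957623898447)) -> [-21.5   0.2   3.1] twist -0.4
(np.float64(2.1125176060527195), -60, np.float64(118.01943956511593)) -> [-38.5   0.3   7.7] twist -0.4
(np.float64(-13.546602916396296), -60, np.float64(110.0494466630949)) -> [-54.2   0.4  15.6] twist -0.4
(np.float64(-27.310190422550555), -60, np.float64(99.127335999158)) -> [-68.    0.5  26.5] twist -0.4
(np.float64(-38.62953411205169), -60, np.float64(85.68853765876311)) -> [-79.3   0.5  39.9] twist -0.4
(np.float64(-47.05336747225388), -60, np.float64(70.26881412316125)) -> [-87.8   0.6  55.3] twist -0.4
(np.float64(-52.245858850029265), -60, np.float64(53.48290110996538)) -> [-93.1   0.6  72. ] twist -0.4
(np.float64(-53.56036654446628), -60, np.float64(44.78534066492088)) -> [-94.4   0.6  80.7] twist -0.4
(np.float64(-53.9604029699109), -60, np.float64(38.63960401781962)) -> [-94.8   0.5  86.9] twist -0.4
```

```bash
python3 -m pendant '[[10,-10,0,0,0],[10,-20,0,1,0],[10,-29,0,3,0],[10,-37,0,6,0],[10,-45,0,10,0],[10,-53,0,14,0],[10,-60,0,19,0],[10,-67,0,25,0],[10,-73,0,32,0],[10,-78,0,38,0],[10,-78,0,38,0]]';  python3 -c "
from h import *
for a in(.6,.4,.2,.1,0.03,0): plan([(34-88*np.cos(a),-60,56+88*np.sin(a)-20)])"
```

```text
time_s: 6.4
tool_pos: [0.5892, -0.1389, 0.0867]
tool_rot: [3.097, 0.515, 0.004]
ft_force: [0.5, -0.7, 5.4]
finger_gap: 0.0231
gripper_force: 58.7
(np.float64(-38.62953411205169), -60, np.float64(85.68853765876311)) -> [-0.4  0.6  1. ] twist -0.4
(np.float64(-47.05336747225388), -60, np.float64(70.26881412316125)) -> [-8.8  0.6 16.4] twist -0.4
(np.float64(-52.245858850029265), -60, np.float64(53.48290110996538)) -> [-14.1   0.6  33.2] twist -0.4
(np.float64(-53.56036654446628), -60, np.float64(44.78534066492088)) -> [-15.4   0.6  41.9] twist -0.4
(np.float64(-53.9604029699109), -60, np.float64(38.63960401781962)) -> [-15.8   0.6  48. ] twist -0.4
(np.float64(-54.0), -60, np.float64(36.0)) -> [-15.9   0.6  50.7] twist -0.4
```

```bash
python3 -m pendant '[[10,-5,0,8,0],[10,-9,0,16,0],[10,-12,0,25,0],[10,-14,0,33,0],[10,-15,0,42,0],[10,-16,0,48,0],[10,-16,0,51,0],[10,-16,0,53,0],[10,-16,0,53,0]]';  python3 -c "
from h import *
for a in(.1,0): plan([(34-88*np.cos(a),-60,56+88*np.sin(a)-20)])"
```

```text
time_s: 7.3
tool_pos: [0.5748, -0.1438, 0.0333]
tool_rot: [3.098, 0.515, 0.005]
ft_force: [2.9, -0.9, 2.6]
finger_gap: 0.0231
gripper_force: 58.4
(np.float64(-53.56036654446628), -60, np.float64(44.78534066492088)) -> [ -0.1   0.7 -11.4] twist -0.4
(np.float64(-54.0), -60, np.float64(36.0)) -> [-0.6  0.7 -2.7] twist -0.4
```

```bash
python3 -m pendant '[[10,0,0,2,0],[10,0,0,4,0],[10,0,0,4,0]]'; python3 -m pendant '[[10,0,0,3,0],[10,0,0,3,0]]'; python3 c.py w3
```

```text
time_s: 7.6
tool_pos: [0.5749, -0.1438, 0.0293]
tool_rot: [3.098, 0.516, 0.005]
ft_force: [3.7, -1.3, 4.6]
finger_gap: 0.0231
gripper_force: 58.4
time_s: 7.8
tool_pos: [0.575, -0.1437, 0.0262]
tool_rot: [3.098, 0.516, 0.006]
ft_force: [4.9, -0.7, 3.6]
finger_gap: 0.0231
gripper_force: 58.4
hitch [([176.0, 171.0], 0.98)] pred [177. 169.]
strap_hinge [([285.0, 104.0], 0.62)] pred [288.  98.]
strap_tab [([282.0, 319.0], 0.64)] pred [300.  39.]
latch_grip [] pred [-297.  616.]
coupler_mouth [] pred [-99. 218.]
tongue_pin [] pred [-621.  233.]
8.15
```

View pics/w3.png

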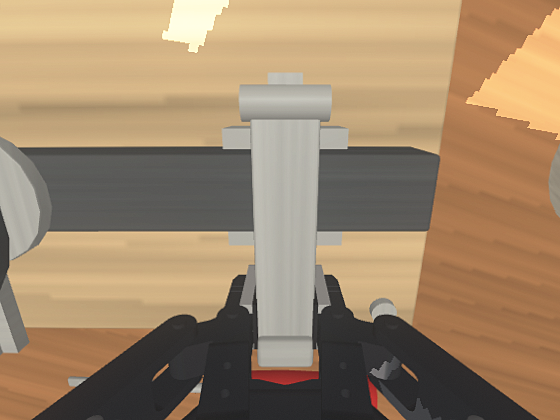

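```bash
python3 -c "
from h import *
c=dict(np.load('w.npz'))
for a in(.2,.1,0):
    X=[(34-L*np.cos(a)-3*np.sin(a)*-1*-1,-60+w,56+L*np.sin(a)+3*np.cos(a)) for L in(20,60,107) for w in(12,-12)]
    print(a,proj(c,B(P,X)).round().tolist())
im=cv2.imread('pics/w3.png')[80:400,200:370];cv2.imwrite('pics/w3c.png',cv2.resize(im,None,fx=1.87,fy=1.87,interpolation=2))
"
```

```text
0.2 [[253.0, 161.0], [323.0, 160.0], [255.0, 274.0], [322.0, 274.0], [257.0, 394.0], [321.0, 394.0]]
0.1 [[253.0, 160.0], [323.0, 159.0], [257.0, 268.0], [320.0, 267.0], [260.0, 374.0], [318.0, 374.0]]
0 [[254.0, 158.0], [322.0, 158.0], [258.0, 260.0], [319.0, 260.0], [261.0, 356.0], [315.0, 355.0]]
```

View pics/w3c.png

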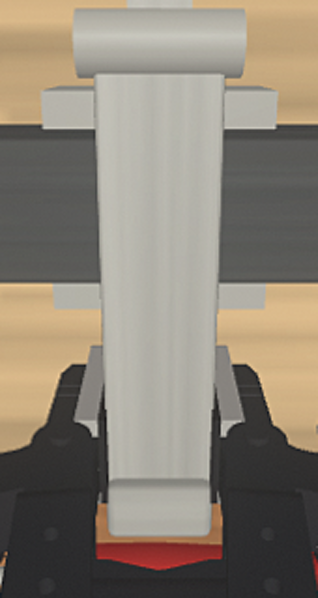

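```bash
python3 -m pendant '[[10,0,0,3,0],[10,0,0,3,0]]';python3 -m pendant '[[10,0,0,3,0],[10,0,0,3,0]]'
```

```text
time_s: 8.35
tool_pos: [0.5751, -0.1438, 0.0248]
tool_rot: [3.097, 0.516, 0.005]
ft_force: [1.1, -1.7, 16.7]
finger_gap: 0.0232
gripper_force: 59.4
time_s: 8.55
tool_pos: [0.5754, -0.1438, 0.0238]
tool_rot: [3.095, 0.516, 0.005]
ft_force: [-4.8, -0.7, 33.5]
finger_gap: 0.0234
gripper_force: 60.3
```

```bash
python3 -m pendant '[[50,0,0,-4,0],[50,0,0,-4,0],[50,0,0,-4,0],[50,0,0,-4,0],[50,0,0,-10,0],[60,0,0,-40,0],[60,0,0,-80,0],[60,0,0,-120,0],[60,0,0,-165,0],[60,0,0,-210,0],[60,0,0,-230,0],[60,0,0,-230,0]]'; sed -i 's/strap_tab=(35,-60,144)/strap_tab=(-54,-60,56)/' c.py; python3 c.py w4; python3 -c "
from h import *
c=calibration('wrist'); print(proj(c,B(P,[(-49,43,200),(-59,43,200),(-49,77,200),(-59,77,200),(34-107,-60,59)])).round().tolist())
plan([(-54,60,250),(-54,60,146)],extra=90);plan([(-54,60,250),(-54,60,146)],extra=-90);print(r.get_state()['q'])"
```

```text
time_s: 9.75
tool_pos: [0.5751, -0.1434, 0.2534]
tool_rot: [3.096, 0.516, 0.009]
ft_force: [-0.5, -0.9, -0.2]
finger_gap: 0.0597
gripper_force: 0.0
hitch [([234.0, 140.0], 0.55)] pred [237. 137.]
strap_hinge [([284.0, 112.0], 0.69)] pred [285. 107.]
strap_tab [([282.0, 192.0], 0.79)] pred [286. 190.]
latch_grip [([125.0, 225.0], 0.84), ([76.0, 181.0], 0.72)] pred [131. 227.]
coupler_mouth [] pred [165. 144.]
tongue_pin [([234.0, 136.0], 0.56)] pred [-65. 148.]
10.1
[[134.0, 233.0], [136.0, 247.0], [83.0, 233.0], [87.0, 247.0], [288.0, 205.0]]
(-54, 60, 250) -> [   1. -118.   -2.] twist -90.4
(-54, 60, 146) -> [   1.2 -117.8  102. ] twist -90.4
(-54, 60, 250) -> [   1. -118.   -2.] twist 89.6
(-54, 60, 146) -> [   1.2 -117.8  102. ] twist 89.6
[ 0.78751383  0.45064678 -0.77675614  1.67915072  0.33931783  1.15494683
 -1.31982021]
```

View pics/w4.png

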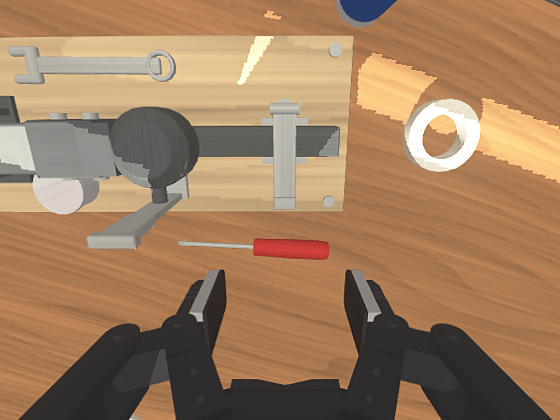

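```bash
python3 -m pendant '[[50,0,0,0,8],[50,0,-10,0,16],[50,0,-20,0,24]]'; python3 -c "
from h import *
plan([(-54,60,250)],extra=-90);print(r.get_state()['q'][6],r.get_state()['time_s'])"
```

```text
time_s: 10.4
tool_pos: [0.566, -0.1245, 0.2482]
tool_rot: [-3.137, 0.149, 0.003]
ft_force: [-0.7, 0.5, 0.3]
finger_gap: 0.0497
gripper_force: 0.0
(-54, 60, 250) -> [-39.9 -89.7  -1.7] twist 65.2
-1.7337560887205283 10.4
```

```bash
python3 -m pendant '[[50,0,0,-5,-8],[50,0,-5,-5,-16],[50,-5,-12,-5,-24],[50,-8,-20,-5,-32],[50,-12,-28,-5,-40],[50,-16,-36,-5,-48],[50,-20,-45,-5,-56],[50,-24,-54,-5,-64],[50,-28,-63,-5,-72],[50,-32,-72,-5,-80],[50,-36,-81,-5,-88],[50,-40,-89,-5,-96]]'; python3 -c "
from h import *
plan([(-54,60,250)],extra=90);print(r.get_state()['q'][6],r.get_state()['time_s'])"
```

```text
time_s: 11.6
tool_pos: [0.534, -0.0318, 0.2536]
tool_rot: [-2.196, -2.245, 0.001]
ft_force: [0.2, 0.4, 1.3]
finger_gap: 0.0501
gripper_force: 0.0
(-54, 60, 250) -> [0.3 0.8 3.6] twist -18.0
-0.350237653382038 11.6
```

```bash
python3 -m pendant '[[50,0,1,3,-8],[50,0,1,3,-16],[50,0,1,3,-18],[50,0,1,3,-18]]'; python3 c.py w5; python3 -c "
from h import *
c=dict(np.load('w.npz'));print(proj(c,B(P,[(-49,43,200),(-59,43,200),(-49,77,200),(-59,77,200)])).round().tolist())
plan([(-54,60,220),(-54,60,150)],extra=90)"
```

```text
time_s: 12.0
tool_pos: [0.5353, -0.0323, 0.2507]
tool_rot: [-1.828, -2.553, -0.0]
ft_force: [0.1, 1.0, 0.6]
finger_gap: 0.05
gripper_force: 0.0
hitch [([326.0, 224.0], 0.82)] pred [325. 222.]
strap_hinge [([357.0, 281.0], 0.93)] pred [357. 283.]
strap_tab [([283.0, 283.0], 0.71)] pred [286. 284.]
latch_grip [([284.0, 220.0], 0.64)] pred [285. 226.]
coupler_mouth [] pred [337. 194.]
tongue_pin [] pred [352. -75.]
12.35
[[292.0, 263.0], [278.0, 263.0], [292.0, 216.0], [277.0, 217.0]]
(-54, 60, 220) -> [ 1.2 -0.4 31.4] twist -0.4
(-54, 60, 150) -> [  1.2  -0.4 101.4] twist -0.4
```

View pics/w5.png

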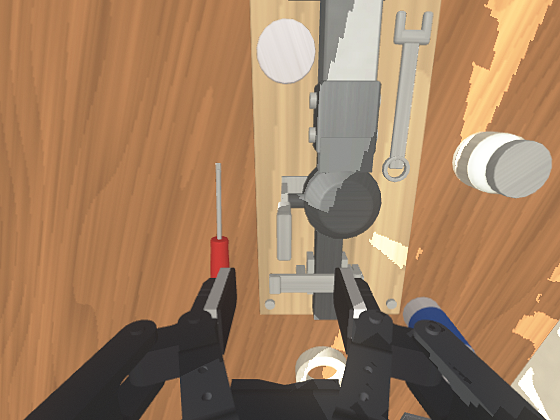

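```bash
python3 -m pendant '[[50,2,0,40,0],[50,2,0,80,0],[50,2,0,100,0],[50,2,0,100,0],[30,2,0,100,0],[20,2,0,100,0],[5,2,0,100,0],[5,2,0,100,0],[5,2,0,100,0],[5,2,0,100,0]]'; python3 -c "
from h import *
plan([(-54,60,150),(-71.5,60,150)],extra=90)"
```

```text
time_s: 13.35
tool_pos: [0.5343, -0.031, 0.1529]
tool_rot: [1.827, 2.555, -0.004]
ft_force: [-6.4, -0.6, 8.5]
finger_gap: 0.0093
gripper_force: 59.9
(-54, 60, 150) -> [-0.5  0.4  2.9] twist -0.4
(-71.5, 60, 150) -> [ -0.7 -17.1   2.9] twist -0.4
```

```bash
python3 -m pendant '[[5,0,-5,0,0],[5,0,-10,0,0],[5,0,-14,0,0],[5,0,-17,0,0],[5,0,-17,0,0],[5,0,-17,0,0]]'; python3 -c "
from h import *
plan([(-71.5,60,150)],extra=90)
for a in(.03,.06,.1,.15,.2,.25,.3,.35,.4): print(a,(-220*np.cos(a)+78*np.sin(a)+220).round(1),(220*np.sin(a)+78*np.cos(a)-78).round(1))"
```

```text
time_s: 13.95
tool_pos: [0.5218, -0.0352, 0.1529]
tool_rot: [1.823, 2.553, 0.008]
ft_force: [7.6, 2.4, -2.4]
finger_gap: 0.0094
gripper_force: 58.5
(-71.5, 60, 150) -> [-0.7 -4.   2.8] twist -0.4
0.03 2.4 6.6
0.06 5.1 13.1
0.1 8.9 21.6
0.15 14.1 32.0
0.2 19.9 42.2
0.25 26.1 52.0
0.3 32.9 61.5
0.35 40.1 70.7
0.4 47.7 79.5
```

```bash
python3 -m pendant '[[5,0,-2,0,0],[5,0,-4,0,0],[5,0,-4,0,0],[5,0,-4,0,0]]'; python3 -c "
from h import *
plan([(-71.5,60,150)],extra=90)"
```

```text
time_s: 14.35
tool_pos: [0.5183, -0.0364, 0.1528]
tool_rot: [1.823, 2.552, 0.009]
ft_force: [9.1, 2.9, -4.8]
finger_gap: 0.0095
gripper_force: 58.4
(-71.5, 60, 150) -> [-0.7 -0.3  2.8] twist -0.4
```

```bash
python3 -m pendant '[[5,2,0,-6,0],[5,5,0,-13,0],[5,7,0,-18,0],[5,9,0,-22,0],[5,9,0,-22,0]]'; python3 -c "
from h import *
plan([(-71.5,60,152.8)],extra=90)"
```

```text
time_s: 14.85
tool_pos: [0.5153, -0.0279, 0.175]
tool_rot: [1.822, 2.552, 0.009]
ft_force: [8.9, 3.1, -5.5]
finger_gap: 0.0092
gripper_force: 58.3
(-71.5, 60, 152.8) -> [-9.8 -0.4 22.3] twist -0.3
```

```bash
python3 -m pendant '[[5,5,0,-10,0],[5,11,0,-20,0],[5,17,0,-30,0],[5,24,0,-40,0],[5,31,0,-49,0],[5,39,0,-58,0],[5,41,0,-61,0],[5,41,0,-61,0],[5,41,0,-61,0],[5,41,0,-61,0]]'; python3 c.py w6;python3 -c "
from h import *
im=camera('scene');cv2.imwrite('pics/s6.png',cv2.resize(im[140:320,140:320,::-1],(420,420),interpolation=2))
a=cv2.imread('pics/s6.png');b=cv2.imread('pics/w6.png');cv2.imwrite('pics/m6.png',np.hstack([a,cv2.resize(b,(380,420))]))
print(r.get_state()['ft_force'],r.get_state()['qvel'])"
```

```text
time_s: 15.85
tool_pos: [0.5015, 0.0108, 0.2354]
tool_rot: [1.823, 2.553, 0.008]
ft_force: [10.0, 3.2, -7.0]
finger_gap: 0.0092
gripper_force: 58.8
hitch [([337.0, 262.0], 0.91)] pred [337. 262.]
strap_hinge [] pred [369. 325.]
strap_tab [] pred [299. 326.]
latch_grip [([284.0, 300.0], 0.71)] pred [308. 296.]
coupler_mouth [] pred [353. 246.]
tongue_pin [] pred [374.  -5.]
16.2
[ 9.49819886  3.25301499 -6.36838057] [-9.68402654e-04 -4.36587367e-04 -1.26336924e-05 -1.31909512e-03
 -5.12199549e-04  2.04561798e-04 -6.44199636e-04]
```

View pics/m6.png

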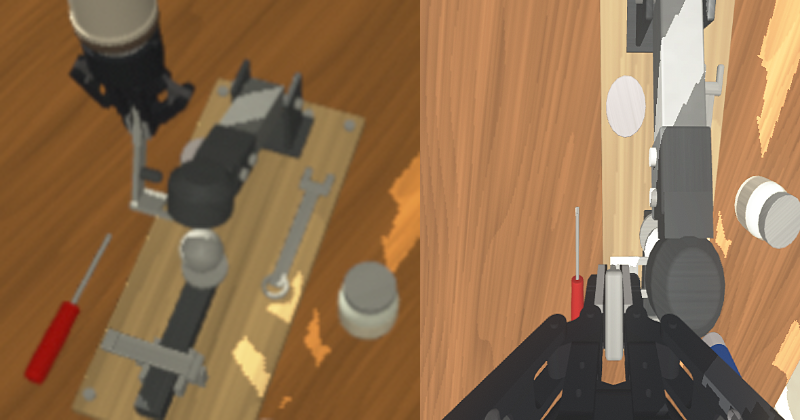

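```bash
python3 -c "
from h import *
for c in('scene','top'):
    camera(c)
    for l,(y,z) in dict(coupler_mouth=(-220,-14),latch_grip=(-220,78)).items():
        print(c,l,[(np.round(d['location']).tolist(),round(d['p'],2)) for d in place_of(c,l)[:2]],[(a,proj(calibration(c),B(P,(-71*(l[0]=='l'),280+y*np.cos(a)+z*np.sin(a),95-y*np.sin(a)+z*np.cos(a))))[0].round().tolist()) for a in(.2,.3,.4,.5)])
print(r.get_state()['ft_force'],r.get_state()['tool_pos'])
"
```

```text
scene coupler_mouth [([224.0, 230.0], 0.89), ([259.0, 346.0], 0.36)] [(0.2, [225.0, 240.0]), (0.3, [225.0, 234.0]), (0.4, [225.0, 228.0]), (0.5, [225.0, 222.0])]
scene latch_grip [([201.0, 190.0], 0.66)] [(0.2, [197.0, 209.0]), (0.3, [198.0, 200.0]), (0.4, [199.0, 191.0]), (0.5, [201.0, 182.0])]
top coupler_mouth [([327.0, 221.0], 0.84), ([112.0, 255.0], 0.68)] [(0.2, [327.0, 223.0]), (0.3, [327.0, 223.0]), (0.4, [325.0, 222.0]), (0.5, [323.0, 222.0])]
top latch_grip [] [(0.2, [334.0, 250.0]), (0.3, [330.0, 251.0]), (0.4, [325.0, 252.0]), (0.5, [318.0, 254.0])]
[10.0702721   3.28771459 -7.18104258] [0.50151304 0.01075487 0.23541237]
```

The coupler angle measures about 0.38–0.41 rad, it is holding still, and the strap is down, so I'm handing it in.

```bash
python3 -c "
from plant import r
print(r.job_done())"
```

```text
the job is handed in; nothing more can be done
None
```

The strap is down on its catch, the latch was pulled free, and the gripper is holding the tongue still at about 0.4 rad (coupler roughly 85 mm above its seat); the job is handed in, and no pass or fail result came back.

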